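# Draw the slug cup out of the punching post with the hook

## Robot

A 6-joint arm with a two-finger parallel gripper is mounted at the origin on the work surface. World frame = base frame: x ahead of the robot, y to its left, z up, the work surface at z = 0. Lengths are in m, angles in degrees, forces in N, time in s.
With the tool pointing down it reaches from about 0.15 to 0.775 m from the base axis. Payload 6.1 kg.
Tool frame: the origin (TCP) lies between the finger pads; the fingertips stand 17 mm ahead of it and the grasp point (between the pads) lies 2 mm behind it; z points along the fingers, y is the direction in which the jaws open and shut (so a half turn about z gives the same grasp; the last joint's range is limited). The gripper opens to 85 mm and grips with 20 to 120 N. Pads are 22 mm wide; open, the fingers measure 114 mm over their backs; the gripper's body (76 mm by 85 mm) begins 54 mm behind the grasp point. The pads swing forward as they close: fully open they stand 13 mm farther back than shut.
Start: joints at [-71.161, 7.208, -2.269, 80.523, 0, 90], TCP at [0.17, -0.497, 0.248] pointing down, gripper open.
Joint ranges: [-155.77, 155.77], [-54.66, 111.73], [-72.52, 77.12], [-102.08, 115.82], [-83.92, 84.16], [-180, 180]. Speed limits (degrees/s): [136.94, 136.94, 172.46, 180, 180, 180].

## Interface

Orientations are given as [roll, pitch, yaw] about the fixed x, y, z axes, in that order (R = Rz(yaw) Ry(pitch) Rx(roll)).
In Python, from rig import readout, capture, manip, nets gives the robot as it stands.
- The arm moves only by the shell command python3 -m handwheel 'ROWS'. ROWS is JSON, a list of rows, each a list of 7 numbers: the shift along the world's x, y, z in m, then the turn, a rotation vector about the world's x, y, z in degrees, then the opening, from 0 (shut) to 1 (fully open). In form: [[dx, dy, dz, wx, wy, wz, jaw], ...]. A call has 1 to 20 rows; each row shifts and turns the pose as measured when the row begins; what a row does not reach is not made up. A row lasts 1/10 s, in which the tool goes at most 50 mm and 8.59 degrees, less where a joint would pass 70% of its speed; a pose out of reach is approached as far as the arm can. A call with a gripper value outside its range is refused whole. The fingers move at their own pace and stop on an object; the grip force is fixed at half the most. Time passes only in rows, so rows that do not move let the fingers close. It gives the time, the measured TCP pose, the force and the opening at its end, in the units of the state.
- readout.state(): the state, without advancing time (a new reading comes with each control period).
- capture(name): name is "side" or "top" or "wrist"; returns a dict with "pixels" (384x512x3 uint8, red, green, blue), "fx", "fy", "cx", "cy" (pixels), "dist_coeffs" ([k1, k2, p1, p2, k3] as OpenCV has them; the pictures are not rectified), "T" (4x4, takes a point from camera to world coordinates). Camera axes: x right, y down, z forward; pixel columns grow to the right and rows downward; lengths in m; the calibration is good to about 2 mm. A picture is of the moment at which its call begins. There is no depth.
- manip.finish_job(): hands the job in, once; it reports no verdict.
Trained networks look in a picture, given as the dict that the camera call returned (one of the last four; its "shot" number tells which), for a name from the list of things; names that differ only in an ending like _2 or _b are one class to them, and where a whole thing is asked for, a point or a joint stands for the part that bears it (a point fixed in the world has none). Each returns a list of dicts, best first, with "score" (0 to 1); they miss things now and then, are a little off and sometimes report something else, mostly with a low value. They report only what shows in the picture. A call takes as long as a camera call.
- nets.recognise(name, picture): "location" ([x, y, z] in m, in world coordinates, good to about 4 mm: the middle of the surface that is visible of it).
- nets.tip_of(name, picture): "location" ([x, y, z] in m, in world coordinates, good to about 4 mm: a listed point, or the origin of a listed thing).
The state is a dict: "clock": time; "joint_pos": joint angles; "dq": joint speeds; "effort": joint torques, N m; "ee_pos": TCP position; "orientation": TCP orientation; "force": force on the tool from outside, world axes, zero at the start; "torque": the same for the moment, N m; "gripper_width": finger opening in m.
Only numpy, scipy, OpenCV 4.12 (cv2) and the standard library are available. Lean on these libraries where they do the work, as an engineer would, in place of code of your own. Each camera call takes 0.05 s, during which the arm holds its last target.

## Task

The slug cup at the bottom of the square punching post has to come out for cleaning: take the hook tool from its stand, draw the cup up out of the bore by its wire loop with the hook, without touching the cup with your fingers, and set it down upright, without dropping it, in the shallow metal tray. Then unhook it and put the hook tool back in its place in the stand. Leave the cup in the round post alone.

Things in the scene. Friction and masses are not known exactly. Their poses are not given: they have to be found in the camera images.
- hook: Hook tool, upright in a stand. Origin: underside of the hook, on the axis of the 7 mm shank; z up. Hook points to +x: 22 long, bar's top at z 8, upturned tip's at z 18, throat 10 wide. Handle 40 (x) by 22 (y), z 108 to 160: grip its 22 mm sides at z 135. Guard disc, 76 wide, z 103 to 108, rests on the fixed stand, 112 high; its slot leaves 9 mm around the hook: lift and return straight, 110 mm. All in mm.
- cup: Slug cup in the square post: open, 72 mm wide, 16 high, up to 0.26 kg. Origin: centre of underside; z up. A rigid upright wire loop stands on its rim in its y-z plane, so hook it along +x or -x. Wire 5 thick; top part level, 20 long (y), underside at z 55, then sloping to 28 from the axis at z 42. It starts centred in the bore; a hook at z 20 to 35 clears the rim and goes under the loop.
- tray: Empty shallow metal tray, fixed: 170 (its x) by 150 (its y) mm outside, 22 high, walls and floor 5 thick. Origin: centre of the underside, on the table; the inner floor is 5 above it.
- other_cup: Same kind of cup, in the round post; it stays there. Origin: centre of its underside. Both posts are fixed, grey, 125 mm high, 110 across (one a square block, one round); each has a round bore 84 wide and 115 deep from above, its floor 10 above the table, so a cup's loop ends 55 below the mouth.

How it is judged (in metres and radians):
On the way:
1. the cup hangs on the hook, clear above the mouth of the post (height (world z) of cup above 0.126 m and contact force between hook and cup above 0.3 N), for 0.2 s.
At the end, for the whole second after the job is handed in: The cup stands upright (within 8 degrees) on the floor of the tray, at rest; the hook tool hangs upright (within 10 degrees) in its stand within 20 mm of where it was, at rest and off the cup; the other cup is still in the round post, within 20 mm of where it was (x of cup in the frame of tray between -0.06 and 0.06 m and y of cup in the frame of tray between -0.05 and 0.05 m and z of cup in the frame of tray below 0.012 m and angle between cup's own z axis and vertical below 0.15 rad and linear speed of each of cup, hook below 0.02 m/s and distance of each of hook, other_cup from where it was at the start of the episode below 0.02 m and angle between hook's own z axis and vertical below 0.17 rad and contact force between hook and cup below 0.05 N); the robot touches nothing.
It fails at once if the fingers touch the slug cup (contact force between the fingers and cup above 1 N).
It fails at once if the cup is dropped or flung (faster than 1.2 m/s) (linear speed of cup above 1.2 m/s).
It fails at once if the cup in the round post is lifted or knocked out of place (more than 30 mm) (distance of other_cup from where it was at the start of the episode above 0.03 m).
It also fails if it takes over 64 s, if anything falls off the work surface, if the arm or the gripper's body presses on something with over 40 N, if the wrist force passes 120 N, or if a joint passes its speed limit or range.

## Working session

There is one attempt and no reset: what is moved stays moved. The work goes in short steps, Python scripts to look and compute and a shell command to move; the robot and the scene stay as the last step left them, time stands still between calls to the robot, and variables do not carry over. Pictures are saved under pics/ and viewed, and the job is handed in when it is done.

```bash
ls; mkdir -p pics; cat > h.py <<'E'
import numpy as np, cv2
from rig import readout, capture, manip, nets
def snap(n,f):
    p=capture(n); cv2.imwrite('pics/'+f+'.png',p['pixels'][:,:,::-1]); return p
def proj(p,X):
    T=np.linalg.inv(np.array(p['T'])); X=np.atleast_2d(X).astype(float)
    K=np.array([[p['fx'],0,p['cx']],[0,p['fy'],p['cy']],[0,0,1]])
    r,_=cv2.Rodrigues(T[:3,:3]); return cv2.projectPoints(X,r,T[:3,3],K,np.array(p['dist_coeffs'],float))[0][:,0]
def plane(p,uv,z):
    K=np.array([[p['fx'],0,p['cx']],[0,p['fy'],p['cy']],[0,0,1]]); T=np.array(p['T'])
    n=cv2.undistortPoints(np.array(uv,float).reshape(-1,1,2),K,np.array(p['dist_coeffs'],float))[:,0]
    d=np.c_[n,np.ones(len(n))]@T[:3,:3].T; o=T[:3,3]
    return o+d*((z-o[2])/d[:,2:])
E
python3 - <<'E'
from h import *
print(readout.state())
for c in ['top','side','wrist']:
    p=snap(c,c+'0'); print(c,np.round(p['T'],3).tolist(),p['fx'])
    for n in ['hook','cup','tray','other_cup']:
        print(n,[(np.round(d['location'],3).tolist(),round(d['score'],2)) for d in nets.recognise(n,p)[:3]],'TIP',[(np.round(d['location'],3).tolist(),round(d['score'],2)) for d in nets.tip_of(n,p)[:3]])
E
```

```text
pics
{'clock': 0.0, 'joint_pos': array([-7.11614116e+01,  7.24332843e+00, -2.32786881e+00,  8.05224973e+01,
       -4.05181281e-04,  9.00018926e+01]), 'dq': array([ 0.05227997, -0.06237157, -0.11448672,  0.0804464 , -0.08849132,
        0.00508666]), 'effort': array([ 5.03006348e-03, -4.35908604e+01,  3.52926493e+01,  1.74152164e-02,
        3.05790027e-04,  4.78104255e-06]), 'ee_pos': array([ 0.16940011, -0.49651927,  0.24749789]), 'orientation': array([-1.79906305e+02,  4.08275716e-04,  1.88366964e+01]), 'force': array([-0.79627164,  0.5833496 , -0.49987991]), 'torque': array([-0.02027358, -0.03633338,  0.00838036]), 'gripper_width': 0.08520870244087896}
top [[0.011, -0.997, 0.078, 0.462], [-1.0, -0.011, -0.001, -0.013], [0.002, -0.078, -0.997, 1.118], [0.0, 0.0, 0.0, 1.0]] 472.82094117779917
hook [([0.502, 0.311, 0.119], 0.84)] TIP [([0.505, 0.32, 0.008], 0.95)]
cup [([0.539, 0.116, 0.016], 0.72)] TIP [([0.542, 0.113, 0.011], 0.61)]
tray [] TIP [([0.474, -0.313, 0.003], 0.73)]
other_cup [([0.586, -0.117, 0.015], 0.95)] TIP [([0.584, -0.112, 0.007], 0.85)]
side [[-0.978, -0.111, 0.178, 0.373], [-0.209, 0.582, -0.786, 0.727], [-0.017, -0.805, -0.593, 0.624], [0.0, 0.0, 0.0, 1.0]] 357.02563075502155
hook [([0.501, 0.333, 0.12], 0.9)] TIP []
cup [] TIP []
tray [([0.469, -0.312, 0.005], 0.59)] TIP [([0.471, -0.312, 0.001], 0.97)]
other_cup [] TIP []
wrist [[0.322, -0.897, -0.304, 0.248], [-0.947, -0.305, -0.104, -0.469], [0.0, 0.321, -0.947, 0.373], [0.0, 0.0, 0.0, 1.0]] 295.86735425632787
hook [] TIP []
cup [] TIP []
tray [] TIP []
other_cup [] TIP []
```

View pics/top0.png

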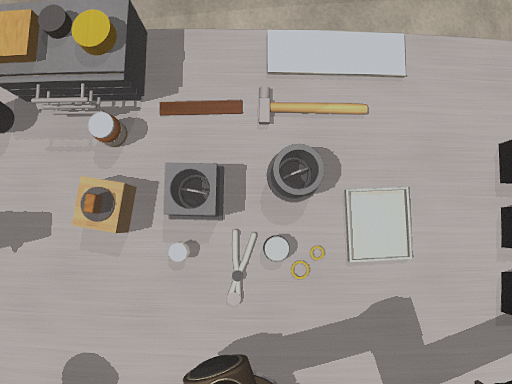

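View pics/side0.png

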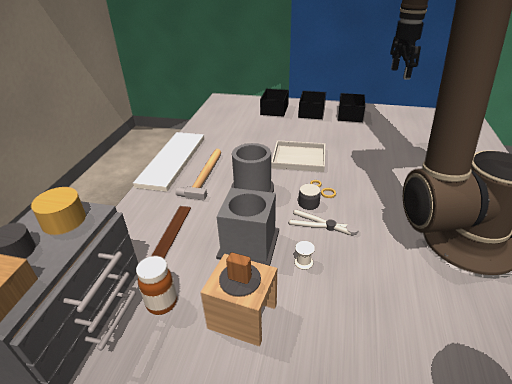

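The top view shows the hook's stand at about (103,204), the square post at (192,190), the round post at (297,171) and the tray at (379,224). In the side view the stand's handle is at (239,268). I'll zoom in to get yaws and exact positions.

```bash
python3 - <<'E'
import cv2,numpy as np
t=cv2.imread('pics/top0.png'); s=cv2.imread('pics/side0.png')
a=cv2.resize(t[165:245,65:145],(400,400),interpolation=cv2.INTER_CUBIC)
b=cv2.resize(t[150:230,155:235],(400,400),interpolation=cv2.INTER_CUBIC)
cv2.imwrite('pics/z1.png',np.hstack([a,b]))
a=cv2.resize(s[240:350,190:290],(400,440),interpolation=cv2.INTER_CUBIC)
b=cv2.resize(t[180:270,335:425],(400,400),interpolation=cv2.INTER_CUBIC)
b=cv2.copyMakeBorder(b,0,40,0,0,0)
cv2.imwrite('pics/z2.png',np.hstack([a,b]))
E
```

```text
(no output)
```

View pics/z1.png

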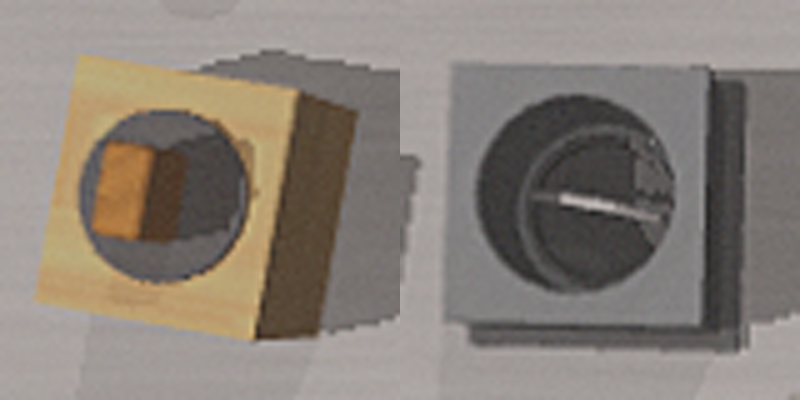

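View pics/z2.png

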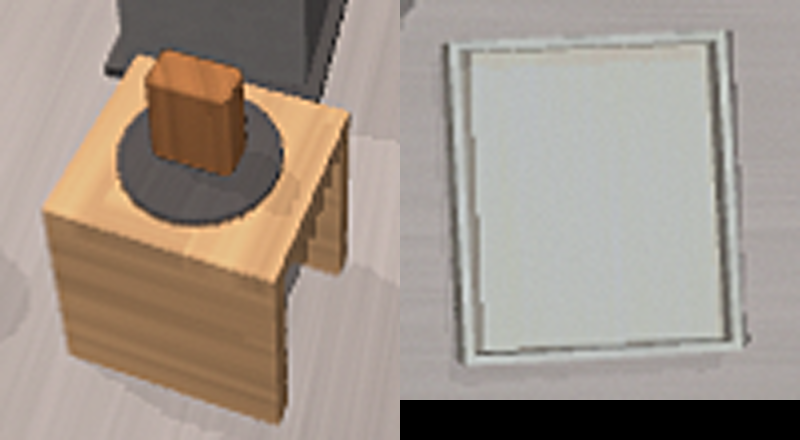

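```bash
python3 - <<'E'
from h import *
p=capture('top'); s=capture('side')
def o(zu,ox,oy,k=5): return (np.array(zu,float)+.5)/k-.5+[ox,oy]
def show(n,X): print(n,np.round(X,4).tolist(),'mean',np.round(X.mean(0),4)); 
h=plane(p,o([(105,142),(155,148),(142,240),(92,235)],65,165),.169); show('handle',h)
print(np.degrees(np.arctan2(*(h[0]-h[3])[1::-1])),np.degrees(np.arctan2(*(h[1]-h[2])[1::-1])),np.linalg.norm(h[0]-h[3]),np.linalg.norm(h[0]-h[1]))
d=plane(p,o([(79,197),(247,197),(163,110),(163,283)],65,165),.117); show('disc',d)
st=plane(p,o([(80,57),(300,92),(252,338),(37,300)],65,165),.112); show('stand',st)
q=plane(p,o([(50,64),(310,66),(303,325),(43,323)],155,150),.125); show('post',q)
q=plane(p,o([(75,195),(275,195),(175,95),(175,293)],155,150),.125); show('bore',q)
l=plane(p,o([(160,198),(258,217)],155,150),.070); show('loop',l); print(np.degrees(np.arctan2(*(l[0]-l[1])[1::-1]))-90)
t=plane(p,o(np.array([(448,42),(730,32),(742,345),(466,362)])*90/400*5/4.5*4.5/5-[90,0],335,180,1),.022); show('tray',t)
b=plane(s,o([(160,53),(243,66),(237,100),(147,86)],190,240,4),.169); show('handle side',b)
print(np.linalg.norm(b[0]-b[1]),np.linalg.norm(b[1]-b[2]),np.degrees(np.arctan2(*(b[1]-b[0])[1::-1])))
d=plane(s,o([(116,160),(284,160)],190,240,4),.117); show('disc',d)
E
```

```text
handle [[0.5234, 0.3239, 0.169], [0.5212, 0.3025, 0.169], [0.4834, 0.3068, 0.169], [0.4851, 0.3281, 0.169]] mean [0.5033 0.3153 0.169 ]
-6.30265677787417 -6.447826535868589 0.03847321003616621 0.021504367643703788
disc [[0.5027, 0.3533, 0.117], [0.5038, 0.2782, 0.117], [0.5409, 0.3168, 0.117], [0.4663, 0.3144, 0.117]] mean [0.5034 0.3157 0.117 ]
stand [[0.5641, 0.357, 0.112], [0.5497, 0.2577, 0.112], [0.4433, 0.2758, 0.112], [0.4578, 0.3728, 0.112]] mean [0.5037 0.3158 0.112 ]
post [[0.5935, 0.1689, 0.125], [0.5936, 0.0579, 0.125], [0.4839, 0.0591, 0.125], [0.4833, 0.1692, 0.125]] mean [0.5386 0.1138 0.125 ]
bore [[0.5377, 0.1567, 0.125], [0.5386, 0.0718, 0.125], [0.5806, 0.1151, 0.125], [0.4967, 0.1133, 0.125]] mean [0.5384 0.1142 0.125 ]
loop [[0.5409, 0.1279, 0.07], [0.5329, 0.0839, 0.07]] mean [0.5369 0.1059 0.07  ]
-10.309349163433438
tray [[0.5479, -0.2377, 0.022], [0.5549, -0.3911, 0.022], [0.3886, -0.3964, 0.022], [0.3802, -0.2473, 0.022]] mean [ 0.4679 -0.3181  0.022 ]
handle side [[0.5218, 0.3097, 0.169], [0.4844, 0.3101, 0.169], [0.4824, 0.3296, 0.169], [0.522, 0.3294, 0.169]] mean [0.5026 0.3197 0.169 ]
0.037439379216302394 0.019592634935436583 179.32071052131005
disc [[0.5403, 0.3299, 0.117], [0.4659, 0.315, 0.117]] mean [0.5031 0.3225 0.117 ]
```

Handle, disc, stand and bore all match the given sizes. The hook axis is at about (0.503, 0.317), yaw about -8° or 172°. The bore is at (0.5385, 0.114) with cup yaw about -10°, and the tray at (0.47, -0.315). Next I move over the hook.

```bash
python3 -m handwheel '[[0.018,0.044,0.003,0,0,-1.5,1],[0.018,0.044,0.003,0,0,-1.5,1],[0.018,0.044,0.003,0,0,-1.5,1],[0.018,0.044,0.003,0,0,-1.5,1],[0.018,0.044,0.003,0,0,-1.5,1],[0.018,0.044,0.003,0,0,-1.5,1],[0.018,0.044,0.003,0,0,-1.5,1],[0.018,0.044,0.003,0,0,-1.5,1],[0.018,0.044,0.003,0,0,-1.5,1],[0.018,0.044,0.003,0,0,-1.5,1],[0.018,0.044,0,0,0,-1.5,1],[0.018,0.044,0,0,0,-1.5,1],[0.018,0.044,0,0,0,-1.5,1],[0.018,0.044,0,0,0,-1.5,1],[0.018,0.044,0,0,0,-1.5,1],[0.018,0.044,0,0,0,-1.5,1],[0.018,0.044,0,0,0,-1.5,1],[0,0,0,0,0,0,1]]'; python3 - <<'E'
from h import *
print(readout.state()['joint_pos'])
E
```

```text
clock: 3.25
ee_pos: [0.4924, 0.0911, 0.2795]
orientation: [-171.7, -0.5, 5.9]
force: [0.5, -0.8, 0.0]
gripper_width: 0.0854
[  5.8870293    4.12162617  -2.17387974  83.22210824   8.28917478
 179.94333204]
```

Joint 6 ran into its 180° limit, since yaw = j1 − j6 + 180. I'll use the half-turn grasp at yaw about 172° instead, and level the tool.

```bash
python3 -m handwheel '[[0,0,0,-8.2,-0.9,0,1],[0,0.012,0,0,0,8.5,1],[0,0.012,0,0,0,8.5,1],[0,0.012,0,0,0,8.5,1],[0,0.012,0,0,0,8.5,1],[0,0.012,0,0,0,8.5,1],[0,0.012,0,0,0,8.5,1],[0,0.012,0,0,0,8.5,1],[0,0.012,0,0,0,8.5,1],[0,0.012,0,0,0,8.5,1],[0,0.012,0,0,0,8.5,1],[0,0.012,0,0,0,8.5,1],[0,0.012,0,0,0,8.5,1],[0,0.012,0,0,0,8.5,1],[0,0.012,0,0,0,8.5,1],[0,0.012,0,0,0,8.5,1],[0,0.012,0,0,0,8.5,1],[0,0.012,0,0,0,8.5,1],[0,0.012,0,0,0,8.5,1],[0,0,0,0,0,8.5,1]]'; python3 - <<'E'
from h import *
print(readout.state()['joint_pos'])
for c in ['wrist']:
    p=snap(c,c+'1'); print(c,np.round(p['T'],3).tolist(),p['fx'])
    for n in ['hook']:
        print(n,[(np.round(d['location'],3).tolist(),round(d['score'],2)) for d in nets.recognise(n,p)[:3]],'TIP',[(np.round(d['location'],3).tolist(),round(d['score'],2)) for d in nets.tip_of(n,p)[:3]])
E
```

```text
clock: 5.25
ee_pos: [0.4868, 0.286, 0.2824]
orientation: [-179.4, -0.1, 171.2]
force: [-0.4, -0.9, 0.5]
gripper_width: 0.0854
[30.61181072 12.15436073  7.91472443 86.19576937 -0.36400738 39.38454703]
wrist [[0.153, 0.937, 0.315, 0.405], [0.988, -0.142, -0.058, 0.3], [-0.01, 0.32, -0.947, 0.407], [0.0, 0.0, 0.0, 1.0]] 295.86735425632787
hook [([0.496, 0.316, 0.118], 0.71)] TIP [([0.504, 0.318, 0.011], 0.72)]
```

View pics/wrist1.png

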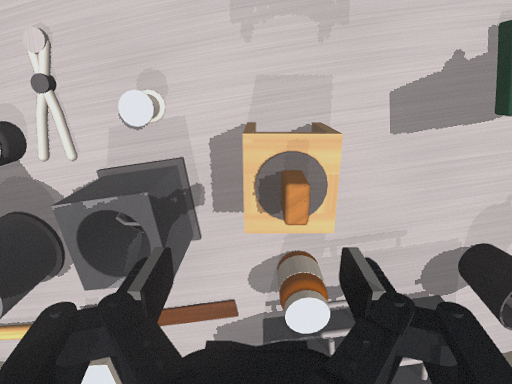

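Wrist view: the handle is at about (295,196), the disc centre at about (291,186), and the fingers are at the bottom. I'll refine from here.

```bash
python3 - <<'E'
import cv2,numpy as np
t=cv2.imread('pics/wrist1.png')
cv2.imwrite('pics/z3.png',cv2.resize(t[115:245,235:350],(690,780)[:2],interpolation=cv2.INTER_CUBIC)[:600])
E
```

```text
(no output)
```

View pics/z3.png

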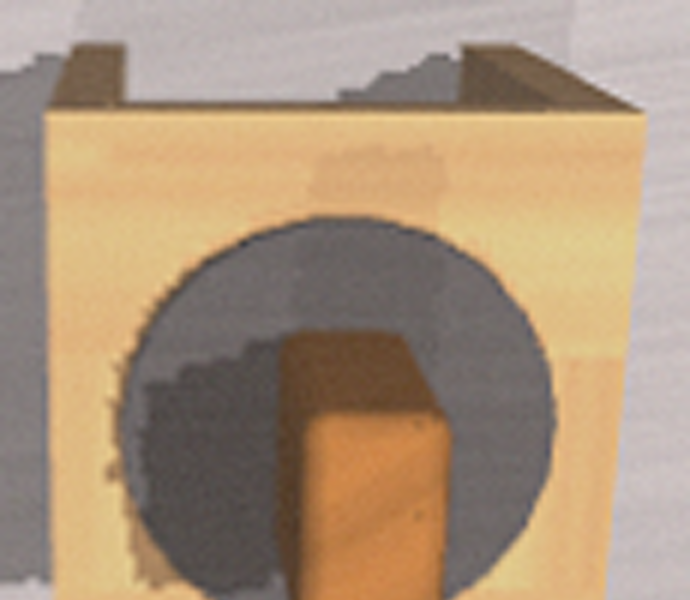

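```bash
python3 - <<'E'
from h import *
p=capture('wrist')
def o(zu): return (np.array(zu,float)+.5)/6-.5+[235,115]
h=plane(p,np.r_[o([(305,412),(450,412)]),[(308,223),(286,223)]],.169); print(np.round(h,4),h.mean(0))
print(np.degrees(np.arctan2(*(h[2]-h[1])[1::-1])),np.degrees(np.arctan2(*(h[3]-h[0])[1::-1])))
f=plane(p,o([(48,110),(645,110)]),.112); print(f, np.degrees(np.arctan2(*(f[1]-f[0])[1::-1]))-90)
d=plane(p,o([(120,425),(555,425)]),.117); print(d,d.mean(0))
st=readout.state();print(st['ee_pos'],st['orientation'])
E
```

```text
[[0.483  0.3105 0.169 ]
 [0.4862 0.3306 0.169 ]
 [0.5227 0.3254 0.169 ]
 [0.5196 0.3061 0.169 ]] [0.50287226 0.3181426  0.169     ]
-8.203647719956647 -6.74675116284267
[[0.4426763  0.27789298 0.112     ]
 [0.45840282 0.37563978 0.112     ]] -9.14001348103568
[[0.49702188 0.28096053 0.117     ]
 [0.50901608 0.35488378 0.117     ]] [0.50301898 0.31792216 0.117     ]
[0.48701429 0.28496335 0.28268501] [-1.79445542e+02 -8.44929933e-02  1.70605696e+02]
```

```bash
python3 -m handwheel '[[0.008,0.016,0,0.5,0,0.8,1],[0.008,0.016,-0.01,0,0,0,1],[0,0,-0.02,0,0,0,1],[0,0,-0.01,0,0,0,1],[0,0,0,0,0,0,1]]'
```

```text
clock: 5.95
ee_pos: [0.504, 0.3173, 0.2406]
orientation: [-179.9, -0.1, 170.6]
force: [0.0, -0.5, 0.1]
gripper_width: 0.0853
```

```bash
python3 -m handwheel '[[-0.001,0,-0.02,0,0,0.8,1],[0,0,-0.02,0,0,0,1],[0,0,-0.02,0,0,0,1],[0,0,-0.02,0,0,0,1],[0,0,-0.012,0,0,0,1],[0,0,-0.006,0,0,0,1],[0,0,0,0,0,0,1]]'
```

```text
clock: 6.65
ee_pos: [0.5037, 0.317, 0.142]
orientation: [180.0, 0.0, 171.1]
force: [-0.6, -0.1, 0.4]
gripper_width: 0.0853
```

```bash
python3 -m handwheel '[[-0.001,0,0,0,0,0.5,0],[0,0,0,0,0,0,0],[0,0,0,0,0,0,0],[0,0,0,0,0,0,0],[0,0,0,0,0,0,0],[0,0,0,0,0,0,0],[0,0,0,0,0,0,0]]'
```

```text
clock: 7.35
ee_pos: [0.504, 0.3179, 0.1456]
orientation: [179.8, 0.2, 171.6]
force: [0.4, 0.1, -0.2]
gripper_width: 0.0213
```

Gripped at width 21 mm. Now lifting straight up.

```bash
python3 -m handwheel '[[0,0,0.01,0,0,0,0],[0,0,0.02,0,0,0,0],[0,0,0.02,0,0,0,0],[0,0,0.02,0,0,0,0],[0,0,0.02,0,0,0,0],[0,0,0.02,0,0,0,0],[0,0,0.02,0,0,0,0],[0,0,0.015,0,0,0,0],[0,0,0,0,0,0,0]]'; python3 - <<'E'
from h import *
for c in ['side','wrist','top']:
    p=snap(c,c+'2')
    for n in ['hook']:
        print(n,[(np.round(d['location'],3).tolist(),round(d['score'],2)) for d in nets.recognise(n,p)[:3]],'TIP',[(np.round(d['location'],3).tolist(),round(d['score'],2)) for d in nets.tip_of(n,p)[:3]])
st=readout.state();print(st['ee_pos'],st['orientation'],st['force'])
E
```

```text
clock: 8.25
ee_pos: [0.5018, 0.3164, 0.299]
orientation: [179.9, 0.1, 171.6]
force: [1.3, 0.1, -1.8]
gripper_width: 0.0212
hook [([0.494, 0.331, 0.273], 0.6)] TIP [([0.504, 0.321, 0.163], 0.67)]
hook [([0.485, 0.314, 0.267], 0.75)] TIP [([0.498, 0.312, 0.16], 0.93)]
hook [] TIP [([0.5, 0.316, 0.16], 0.72)]
[0.50101829 0.31592924 0.29548951] [-1.79866781e+02 -1.23445721e-01  1.71571330e+02] [-0.6307524   0.37378227 -1.89916168]
```

View pics/side2.png

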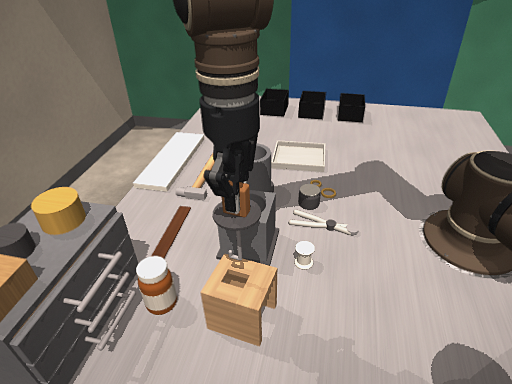

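View pics/wrist2.png

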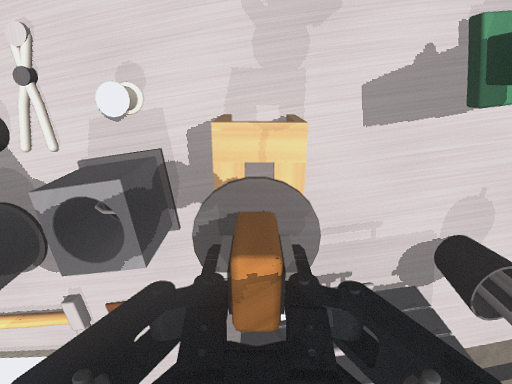

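```bash
python3 - <<'E'
import cv2,numpy as np
t=cv2.imread('pics/side2.png')
cv2.imwrite('pics/z4.png',cv2.resize(t[175:350,185:300],(394,600),interpolation=cv2.INTER_CUBIC))
from h import *
for i in range(3):
    capture('top'); st=readout.state();print(st['clock'],st['ee_pos'],st['orientation'],st['force'])
E
```

```text
8.75 [0.50106206 0.31597487 0.29566141] [-1.79880073e+02 -1.12606183e-01  1.71571871e+02] [ 0.39936126  0.09905443 -2.18514644]
8.8 [0.50113328 0.31600239 0.2957767 ] [-1.79887905e+02 -9.98665811e-02  1.71572434e+02] [ 0.19946927  0.20893491 -2.42316666]
8.85 [0.50116156 0.31601346 0.29591532] [-1.79897334e+02 -9.07676385e-02  1.71571165e+02] [-1.06494266  0.05737341 -1.19426259]
```

View pics/z4.png

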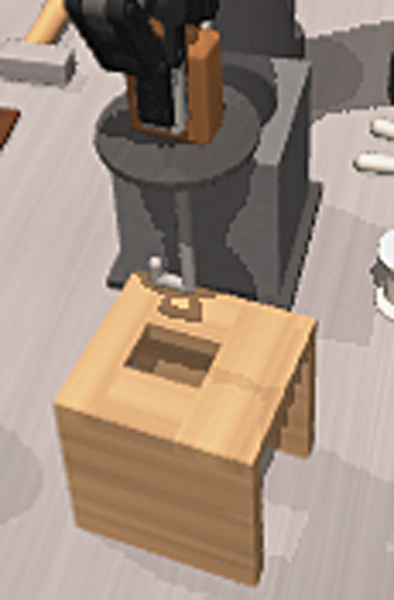

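The side zoom shows the hook's upturned tip left of the shank, which is +x, so the hook points along +x at yaw about -8°. Next I check the tool's in-hand position by overlaying the model.

```bash
python3 - <<'E'
from h import *
st=readout.state(); print(st['ee_pos'],st['orientation'])
y=np.radians(-8.4); R=np.array([[np.cos(y),-np.sin(y),0],[np.sin(y),np.cos(y),0],[0,0,1]])
pts=np.array([[-3.5,0,0],[22,0,0],[22,0,18],[-3.5,0,100],[3.5,0,100]]+[[38*np.cos(a),38*np.sin(a),103] for a in np.linspace(0,6.28,24)]+[[sx*20,sy*11,160] for sx,sy in [(1,1),(1,-1),(-1,-1),(-1,1)]]+[[20,11,108],[-20,11,108]])/1e3
for z in (.155,.159,.163):
  ims=[]
  for c in ['side','wrist']:
    p=capture(c); im=p['pixels'][:,:,::-1].copy(); k=4
    uv=proj(p,pts@R.T+[0.501,0.316,z])
    x0,y0=(185,175) if c=='side' else (180,160)
    big=cv2.resize(im[y0:y0+130,x0:x0+130 if c=='side' else x0+160],None,fx=k,fy=k,interpolation=cv2.INTER_CUBIC)
    for u in uv: cv2.circle(big,tuple(int(v) for v in ((u-[x0,y0]+.5)*k)),2,(0,0,255),-1)
    ims.append(cv2.resize(big,(390,500)))
  cv2.imwrite(f'pics/ov_{int(z*1000)}.png',np.hstack(ims))
E
```

```text
[0.50116156 0.31601346 0.29591532] [-1.79897334e+02 -9.07676385e-02  1.71571165e+02]
```

View pics/ov_159.png

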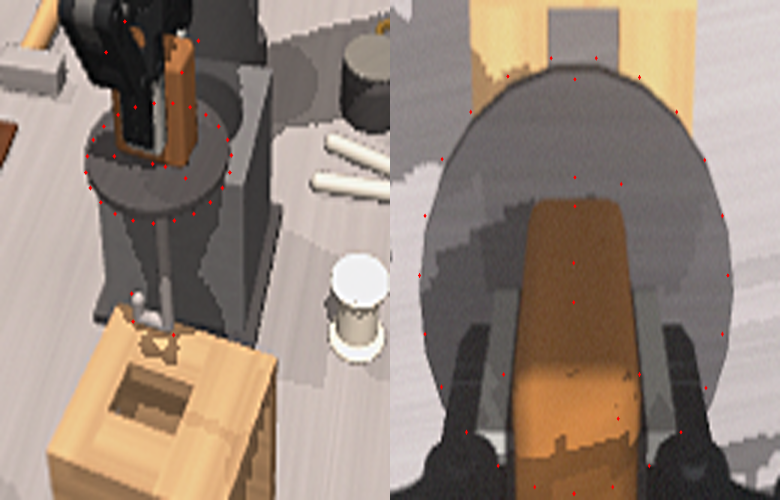

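View pics/ov_155.png

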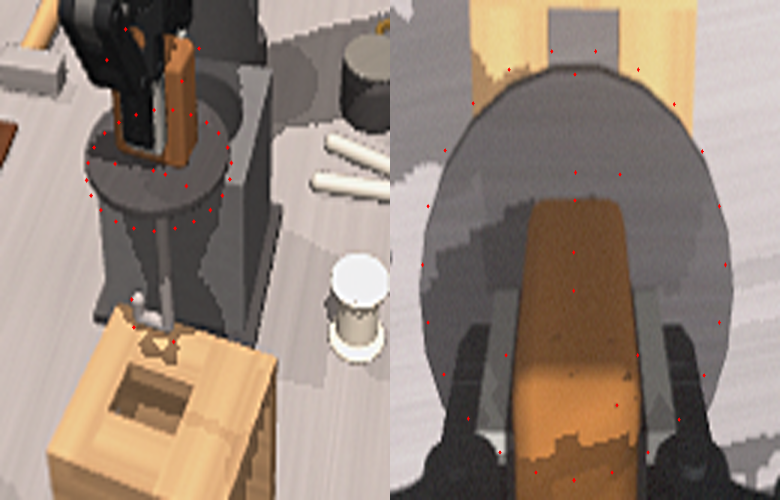

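View pics/ov_163.png

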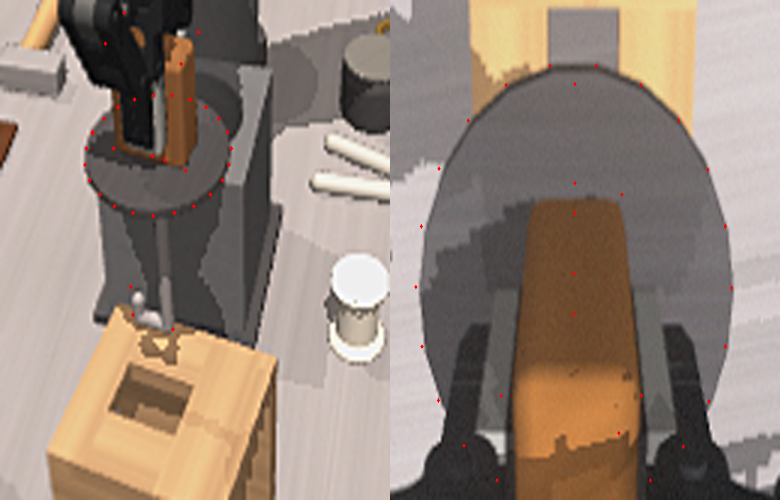

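z ≈ 0.162 fits well, so hook z = TCP z − 0.134, and the hook axis is at the TCP's xy. Next I go above the bore on the -x side of the loop: target axis (0.508, 0.119), tool yaw 170.

```bash
python3 -m handwheel '[[0.001,-0.015,0,0,0,0,0],[0.001,-0.025,0,0,0,-0.5,0],[0.001,-0.03,0,0,0,-0.5,0],[0.001,-0.03,0,0,0,-0.5,0],[0.001,-0.03,0,0,0,0,0],[0.001,-0.03,0,0,0,0,0],[0.001,-0.02,0,0,0,0,0],[0,-0.012,0,0,0,0,0],[0,0,0,0,0,0,0],[0,0,0,0,0,0,0]]'; python3 - <<'E'
from h import *
p=snap('wrist','wrist3'); snap('top','top3'); snap('side','side3')
st=readout.state();print(st['ee_pos'],st['orientation'],st['force'])
E
```

```text
clock: 10.15
ee_pos: [0.5063, 0.1121, 0.2964]
orientation: [-179.8, 0.0, 170.0]
force: [-0.3, 0.0, -1.4]
gripper_width: 0.021
[0.50639365 0.1129358  0.29622113] [-1.79813590e+02  1.96484262e-02  1.70073127e+02] [ 0.18352346 -0.04532478 -1.61046608]
```

View pics/wrist3.png

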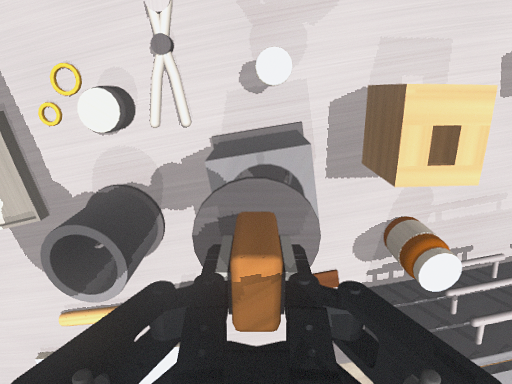

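View pics/side3.png

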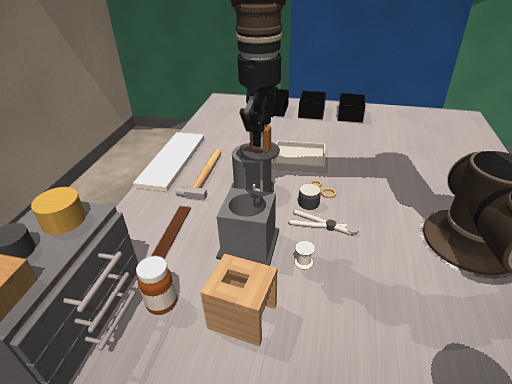

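```bash
python3 -m handwheel '[[0.0015,0.006,0,0,0,0,0],[0,0,-0.01,0,0,0,0],[0,0,-0.015,0,0,0,0],[0,0,0,0,0,0,0],[0,0,0,0,0,0,0]]'; python3 - <<'E'
from h import *
p=snap('side','side4'); 
st=readout.state();print(st['ee_pos'],st['orientation'],st['force'])
t=p['pixels'][:,:,::-1]; 
y=np.radians(-10); R=np.array([[np.cos(y),-np.sin(y),0],[np.sin(y),np.cos(y),0],[0,0,1]])
x0,y0=200,130;k=6
big=cv2.resize(t[y0:y0+100,x0:x0+100],None,fx=k,fy=k,interpolation=cv2.INTER_CUBIC)
b2=big.copy()
def dots(P,c):
  for u in proj(p,P): cv2.circle(b2,tuple(int(v) for v in ((u-[x0,y0]+.5)*k)),2,c,-1)
dots(np.array([[-3.5,0,0],[22,0,0],[22,0,18],[0,0,8],[0,0,100]])/1e3@R.T+np.r_[st['ee_pos'][:2],st['ee_pos'][2]-.134],(0,0,255))
a=np.linspace(0,6.28,40); dots(np.c_[.5385+.042*np.cos(a),.114+.042*np.sin(a),a*0+.125],(0,255,0))
dots(np.array([[0,-10,60],[0,10,60],[0,28,44],[0,-28,44]])/1e3@R.T+[.5385,.114,.01],(255,0,0))
cv2.imwrite('pics/z5.png',b2)
E
```

```text
clock: 10.8
ee_pos: [0.5079, 0.1228, 0.2686]
orientation: [-179.8, -0.1, 170.4]
force: [0.2, -0.1, -2.2]
gripper_width: 0.0213
[0.50790061 0.1227006  0.26844567] [-1.79806333e+02 -7.56716818e-02  1.70367108e+02] [-0.83222939  0.6049393  -2.17531745]
```

View pics/z5.png

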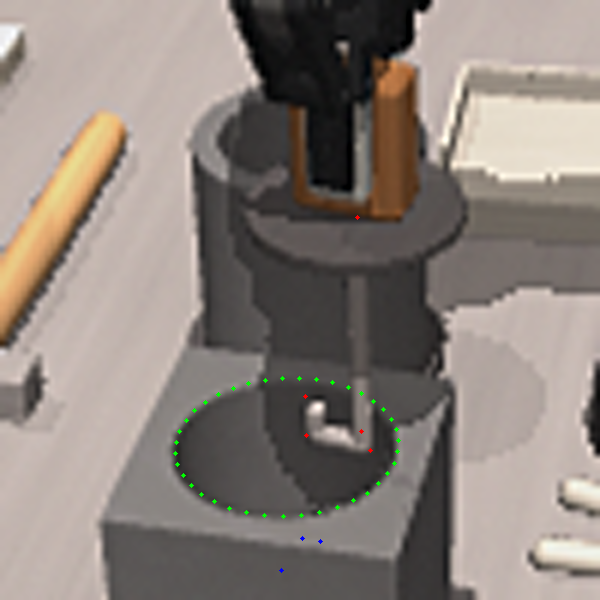

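Model overlay (red hook, green bore) agrees with the picture to within 1–2 mm. Descending.

```bash
python3 -m handwheel '[[0,-0.0035,0,0,0,0,0],[0,0,-0.015,0,0,0,0],[0,0,-0.015,0,0,0,0],[0,0,0,0,0,0,0]]'; python3 -m handwheel '[[0,-0.0005,-0.015,0,0,0,0],[0,0,-0.015,0,0,0,0],[0,0,0,0,0,0,0]]'
```

```text
clock: 11.25
ee_pos: [0.5089, 0.1188, 0.24]
orientation: [-179.9, 0.1, 170.4]
force: [-0.3, 0.4, -1.5]
gripper_width: 0.0211
clock: 11.55
ee_pos: [0.5099, 0.1179, 0.2123]
orientation: [-179.9, 0.3, 170.3]
force: [-0.4, 0.3, -1.5]
gripper_width: 0.0216
```

```bash
python3 -m handwheel '[[-0.002,0.001,-0.01,0,0,0,0],[0,0,-0.012,0,0,0,0],[0,0,-0.01,0,0,0,0],[0,0,-0.006,0,0,0,0],[0,0,0,0,0,0,0],[0,0,0,0,0,0,0]]'; python3 - <<'E'
from h import *
ims=[]
for c in ['top','side']:
    p=snap(c,c+'5')
    st=readout.state()
    b=p['pixels'][:,:,::-1]
    x0,y0=(155,140) if c=='top' else (200,130)
    ims.append(cv2.resize(b[y0:y0+100,x0:x0+80],None,fx=5,fy=5,interpolation=cv2.INTER_CUBIC))
print(st['ee_pos'],st['orientation'],st['force'])
cv2.imwrite('pics/z6.png',np.hstack(ims))
E
```

```text
clock: 12.15
ee_pos: [0.5086, 0.119, 0.1741]
orientation: [180.0, 0.5, 170.3]
force: [1.3, 1.0, -1.9]
gripper_width: 0.0213
[0.50876382 0.11904414 0.17438346] [179.98173339   0.51573719 170.33696181] [-0.34973607 -0.33625654 -2.39602151]
```

View pics/z6.png

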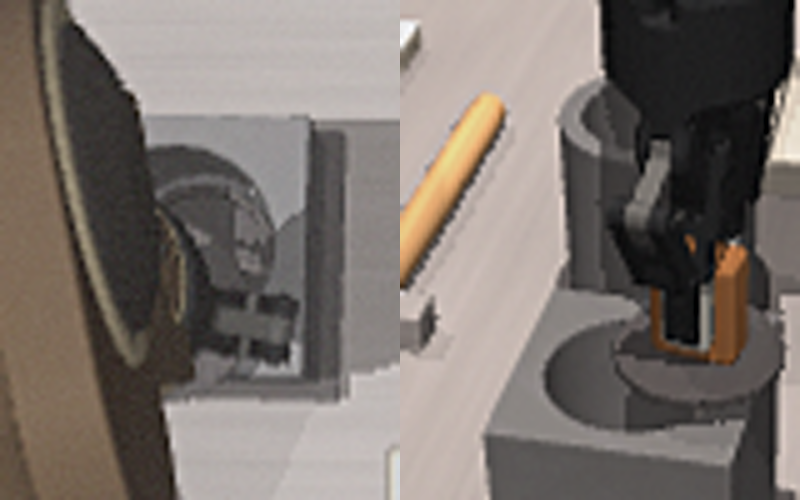

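Hook z ≈ 0.040, with no contact force. Now I slide it under the loop along the cup's +x, about 21 mm.

```bash
python3 -m handwheel '[[0.005,-0.001,-0.001,0,0,0,0],[0.005,-0.001,-0.001,0,0,0,0],[0.005,-0.001,0,0,0,0,0],[0,0,0,0,0,0,0]]'; python3 -m handwheel '[[0.004,-0.001,0,0,0,0,0],[0.002,0,0,0,0,0,0],[0,0,0,0,0,0,0]]'
```

```text
clock: 12.65
ee_pos: [0.526, 0.116, 0.1733]
orientation: [179.9, 0.6, 170.3]
force: [-0.2, -0.7, -2.1]
gripper_width: 0.0213
clock: 12.95
ee_pos: [0.5323, 0.1147, 0.1731]
orientation: [179.9, 0.6, 170.3]
force: [-0.8, 0.1, -1.4]
gripper_width: 0.0211
```

```bash
python3 -m handwheel '[[-0.002,0,0.004,0,0,0,0],[0,0,0.006,0,0,0,0],[0,0,0.004,0,0,0,0],[0,0,0.003,0,0,0,0],[0,0,0.003,0,0,0,0],[0,0,0.003,0,0,0,0],[0,0,0,0,0,0,0]]'; python3 -m handwheel '[[0,0,0.004,0,0,0,0],[0,0,0.004,0,0,0,0],[0,0,0.004,0,0,0,0],[0,0,0.004,0,0,0,0],[0,0,0,0,0,0,0],[0,0,0,0,0,0,0]]'; python3 - <<'E'
from h import *
ims=[]
for c in ['top','side']:
    p=snap(c,c+'6')
    st=readout.state();print(st['ee_pos'],st['orientation'],st['force'])
    b=p['pixels'][:,:,::-1]
    x0,y0=(155,140) if c=='top' else (200,130)
    ims.append(cv2.resize(b[y0:y0+100,x0:x0+80],None,fx=5,fy=5,interpolation=cv2.INTER_CUBIC))
cv2.imwrite('pics/z7.png',np.hstack(ims))
E
```

```text
clock: 13.65
ee_pos: [0.5301, 0.1148, 0.1986]
orientation: [179.9, 0.6, 170.3]
force: [-0.5, 0.1, -4.0]
gripper_width: 0.0215
clock: 14.25
ee_pos: [0.5297, 0.1147, 0.2153]
orientation: [180.0, 0.5, 170.3]
force: [0.3, -0.6, -4.0]
gripper_width: 0.0214
[0.52976361 0.11473755 0.21536456] [179.96715155   0.54713692 170.33773401] [-0.11519731  0.55658337 -3.5118317 ]
[0.52968275 0.11472689 0.21521536] [179.97183725   0.53261274 170.33775903] [-0.32219211 -0.31420023 -3.6451996 ]
```

View pics/z7.png

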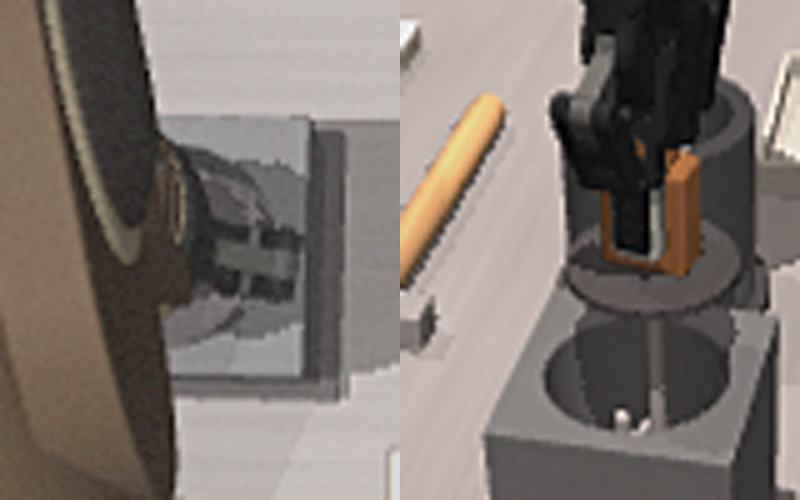

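The vertical force rose by about 2 N, so the cup is on the hook. Lifting it smoothly out of the bore.

```bash
python3 -m handwheel '[[0,0,0.005,0,0,0,0],[0,0,0.008,0,0,0,0],[0,0,0.008,0,0,0,0],[0,0,0.008,0,0,0,0],[0,0,0.008,0,0,0,0],[0,0,0.008,0,0,0,0],[0,0,0.008,0,0,0,0],[0,0,0.005,0,0,0,0],[0,0,0,0,0,0,0]]'; python3 -m handwheel '[[0,0,0.005,0,0,0,0],[0,0,0.008,0,0,0,0],[0,0,0.01,0,0,0,0],[0,0,0.01,0,0,0,0],[0,0,0.01,0,0,0,0],[0,0,0.01,0,0,0,0],[0,0,0.008,0,0,0,0],[0,0,0.005,0,0,0,0],[0,0,0,0,0,0,0],[0,0,0,0,0,0,0],[0,0,0,0,0,0,0]]'; python3 - <<'E'
from h import *
ims=[]
for c in ['top','side']:
    p=snap(c,c+'7')
    st=readout.state();print(st['ee_pos'],st['orientation'],st['force'])
    print([(np.round(d['location'],3).tolist(),round(d['score'],2)) for d in nets.tip_of('cup',p)[:3]])
    b=p['pixels'][:,:,::-1]
    x0,y0=(155,140) if c=='top' else (200,110)
    ims.append(cv2.resize(b[y0:y0+100,x0:x0+80],None,fx=5,fy=5,interpolation=cv2.INTER_CUBIC))
cv2.imwrite('pics/z8.png',np.hstack(ims))
E
```

```text
clock: 15.25
ee_pos: [0.5298, 0.1147, 0.2795]
orientation: [179.9, 0.6, 170.3]
force: [0.6, 1.0, -3.6]
gripper_width: 0.0212
clock: 16.35
ee_pos: [0.5297, 0.1147, 0.3513]
orientation: [179.9, 0.6, 170.3]
force: [0.6, -0.2, -3.4]
gripper_width: 0.0215
[0.52967284 0.114735   0.35111972] [179.94307794   0.60396055 170.33937935] [ 0.10695032 -0.59902807 -3.20219971]
[([0.539, 0.112, 0.168], 0.43)]
[0.52962886 0.11471299 0.35114124] [179.94442865   0.60155496 170.33586912] [-0.12833234  0.07981976 -4.04783652]
[([0.536, 0.114, 0.17], 0.86)]
```

View pics/z8.png

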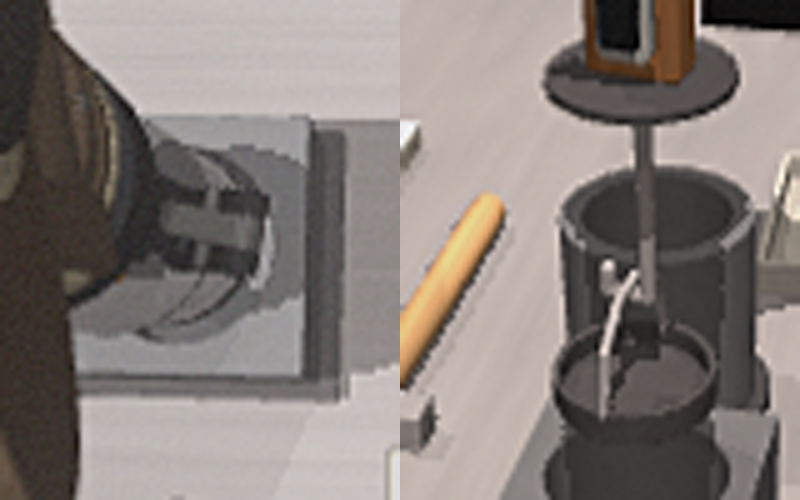

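The cup hangs level with its origin at z ≈ 0.17, above the mouth. I'll carry it gently to the tray: cup delta (-0.068, -0.428).

```bash
python3 -m handwheel '[[-0.0005,-0.003,0,0,0,0,0],[-0.001,-0.006,0,0,0,0,0],[-0.0015,-0.009,0,0,0,0,0],[-0.002,-0.012,0,0,0,0,0],[-0.0025,-0.015,0,0,0,0,0],[-0.0025,-0.015,0,0,0,0,0],[-0.0025,-0.015,0,0,0,0,0],[-0.0025,-0.015,0,0,0,0,0],[-0.0025,-0.015,0,0,0,0,0],[-0.0025,-0.015,0,0,0,0,0],[-0.0025,-0.015,0,0,0,0,0],[-0.0025,-0.015,0,0,0,0,0],[-0.0025,-0.015,0,0,0,0,0],[-0.0025,-0.015,0,0,0,0,0],[-0.0025,-0.015,0,0,0,0,0],[-0.0025,-0.015,0,0,0,0,0],[-0.0025,-0.015,0,0,0,0,0],[-0.0025,-0.015,0,0,0,0,0],[-0.0025,-0.015,0,0,0,0,0],[-0.0025,-0.015,0,0,0,0,0]]'
```

```text
clock: 18.55
ee_pos: [0.4726, -0.184, 0.3533]
orientation: [-179.8, 0.8, 169.7]
force: [-0.7, -0.3, -4.1]
gripper_width: 0.0211
```

```bash
python3 -m handwheel '[[-0.002,-0.015,0,0,0,0,0],[-0.002,-0.015,0,0,0,0,0],[-0.002,-0.015,0,0,0,0,0],[-0.002,-0.015,0,0,0,0,0],[-0.001,-0.014,0,0,0,0,0],[-0.001,-0.012,0,0,0,0,0],[-0.001,-0.009,0,0,0,0,0],[0,-0.006,0,0,0,0,0],[0,-0.003,0,0,0,0,0],[0,0,0,0,0,0,0],[0,0,0,0,0,0,0]]'
```

```text
clock: 19.65
ee_pos: [0.4545, -0.3007, 0.3543]
orientation: [-179.7, 0.8, 169.2]
force: [0.5, 0.5, -3.4]
gripper_width: 0.0215
```

```bash
python3 -m handwheel '[[0.003,-0.004,-0.003,0,0,0,0],[0.003,-0.004,-0.006,0,0,0,0],[0,-0.004,-0.01,0,0,0,0],[0,0,-0.012,0,0,0,0],[0,0,-0.012,0,0,0,0],[0,0,-0.012,0,0,0,0],[0,0,-0.012,0,0,0,0],[0,0,-0.012,0,0,0,0],[0,0,-0.01,0,0,0,0],[0,0,-0.006,0,0,0,0],[0,0,-0.003,0,0,0,0],[0,0,0,0,0,0,0]]'; python3 - <<'E'
from h import *
ims=[]
for c in ['top','side']:
    p=snap(c,c+'8')
    st=readout.state();print(st['ee_pos'],st['orientation'],st['force'])
    print([(np.round(d['location'],3).tolist(),round(d['score'],2)) for n in ('cup','tray') for d in nets.tip_of(n,p)[:3]])
    b=p['pixels'][:,:,::-1]
    x0,y0=(335,160) if c=='top' else (250,80)
    ims.append(cv2.resize(b[y0:y0+100,x0:x0+80],None,fx=5,fy=5,interpolation=cv2.INTER_CUBIC))
cv2.imwrite('pics/z9.png',np.hstack(ims))
E
```

```text
clock: 20.85
ee_pos: [0.4608, -0.3125, 0.2444]
orientation: [-179.8, 0.5, 169.4]
force: [0.2, -0.3, -2.8]
gripper_width: 0.0216
[ 0.46085607 -0.31252911  0.2447256 ] [-179.77176274    0.55557453  169.42836701] [ 0.2043982   0.27554004 -4.37236795]
[([0.468, -0.313, 0.061], 0.64), ([0.472, -0.314, 0.001], 0.61)]
[ 0.46121491 -0.31274924  0.24554534] [-179.73696134    0.63719454  169.42650234] [-0.74239466  1.30074477 -3.83781885]
[([0.471, -0.316, 0.065], 0.77), ([0.475, -0.312, -0.001], 0.82)]
```

View pics/z9.png

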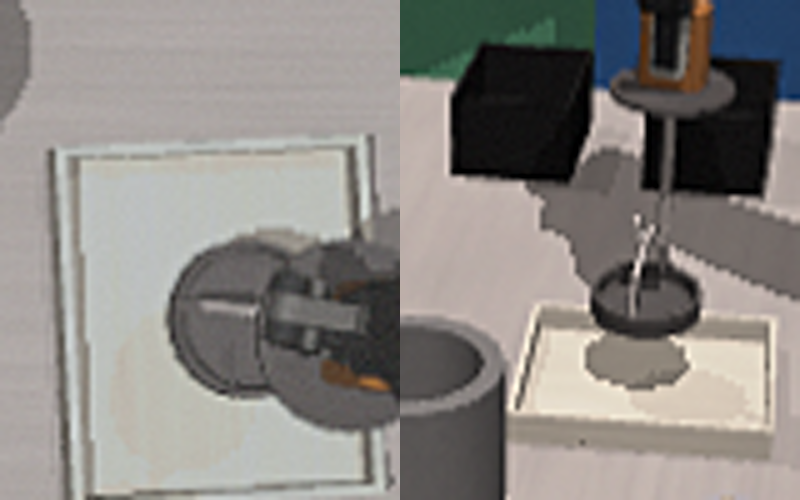

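The cup is centred over the tray at z ≈ 0.063. Lowering it gently.

```bash
python3 -m handwheel '[[0,0,-0.004,0,0,0,0],[0,0,-0.008,0,0,0,0],[0,0,-0.01,0,0,0,0],[0,0,-0.01,0,0,0,0],[0,0,-0.008,0,0,0,0],[0,0,-0.005,0,0,0,0],[0,0,-0.003,0,0,0,0],[0,0,0,0,0,0,0]]'; python3 -m handwheel '[[0,0,-0.002,0,0,0,0],[0,0,-0.002,0,0,0,0],[0,0,-0.002,0,0,0,0],[0,0,-0.002,0,0,0,0],[0,0,-0.002,0,0,0,0],[0,0,-0.002,0,0,0,0],[0,0,-0.002,0,0,0,0],[0,0,0,0,0,0,0],[0,0,0,0,0,0,0]]'
```

```text
clock: 21.95
ee_pos: [0.4606, -0.3123, 0.1923]
orientation: [-179.8, 0.6, 169.4]
force: [-0.1, 0.6, -4.0]
gripper_width: 0.021
clock: 22.85
ee_pos: [0.4618, -0.3131, 0.1796]
orientation: [-179.7, 0.8, 169.4]
force: [-0.1, -0.6, -2.1]
gripper_width: 0.0214
```

Load off the hook, so the cup is standing. Lowering to clear the wire and looking.

```bash
python3 -m handwheel '[[0,0,-0.005,0,0,0,0],[0,0,-0.005,0,0,0,0],[0,0,-0.002,0,0,0,0],[0,0,0,0,0,0,0]]'; python3 - <<'E'
from h import *
ims=[]
for c in ['top','side']:
    p=snap(c,c+'9')
    st=readout.state();print(st['ee_pos'],st['orientation'],st['force'])
    print([(np.round(d['location'],3).tolist(),round(d['score'],2)) for n in ('cup','hook') for d in nets.tip_of(n,p)[:3]])
    b=p['pixels'][:,:,::-1]
    x0,y0=(335,160) if c=='top' else (250,80)
    ims.append(cv2.resize(b[y0:y0+100,x0:x0+80],None,fx=5,fy=5,interpolation=cv2.INTER_CUBIC))
cv2.imwrite('pics/z10.png',np.hstack(ims))
E
```

```text
clock: 23.25
ee_pos: [0.4616, -0.313, 0.1664]
orientation: [-179.7, 0.8, 169.4]
force: [-0.5, -1.0, -2.4]
gripper_width: 0.0213
[ 0.46164218 -0.3130447   0.16647387] [-179.66640223    0.78909032  169.42951808] [ 0.66558406  0.30330701 -2.89091903]
[([0.471, -0.315, 0.008], 0.61), ([0.463, -0.313, 0.03], 0.68)]
[ 0.46187678 -0.31322669  0.16705132] [-179.64290384    0.83577838  169.43245548] [ 0.38729009  0.44332404 -1.57438751]
[([0.467, -0.314, 0.008], 0.79), ([0.463, -0.309, 0.036], 0.57)]
```

View pics/z10.png

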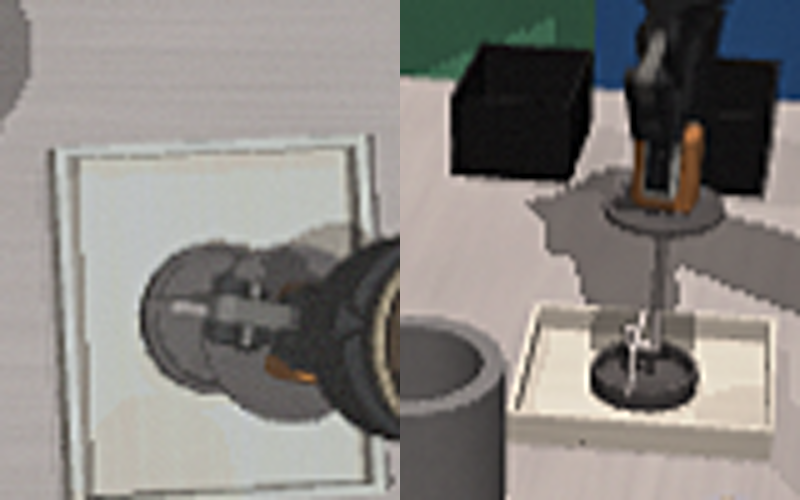

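The cup is upright in the tray and the hook is under the wire with a gap. Backing out along the cup's -x.

```bash
python3 -m handwheel '[[-0.004,0.0007,0,0,0,0,0],[-0.006,0.001,0,0,0,0,0],[-0.006,0.001,0,0,0,0,0],[-0.006,0.001,0,0,0,0,0],[-0.006,0.001,0,0,0,0,0],[0,0,0,0,0,0,0],[0,0,0,0,0,0,0]]'; python3 - <<'E'
from h import *
ims=[]
for c in ['top','side']:
    p=snap(c,c+'10')
    st=readout.state();print(st['ee_pos'],st['orientation'],st['force'])
    print([(np.round(d['location'],3).tolist(),round(d['score'],2)) for n in ('cup','hook') for d in nets.tip_of(n,p)[:3]])
    b=p['pixels'][:,:,::-1]
    x0,y0=(335,160) if c=='top' else (250,80)
    ims.append(cv2.resize(b[y0:y0+100,x0:x0+80],None,fx=5,fy=5,interpolation=cv2.INTER_CUBIC))
cv2.imwrite('pics/z11.png',np.hstack(ims))
E
```

```text
clock: 24.25
ee_pos: [0.4308, -0.3081, 0.1678]
orientation: [-179.6, 0.9, 169.4]
force: [0.1, -0.0, -1.7]
gripper_width: 0.0212
[ 0.43083693 -0.30808287  0.16775343] [-179.61436558    0.87266163  169.40586435] [-0.59518597  0.59173149 -1.47238993]
[([0.47, -0.315, 0.006], 0.62), ([0.432, -0.307, 0.03], 0.78)]
[ 0.43120277 -0.30809511  0.16759376] [-179.62049044    0.86525452  169.42659125] [ 0.07369044 -0.16768159 -3.15120047]
[([0.468, -0.313, 0.007], 0.55)]
```

View pics/z11.png

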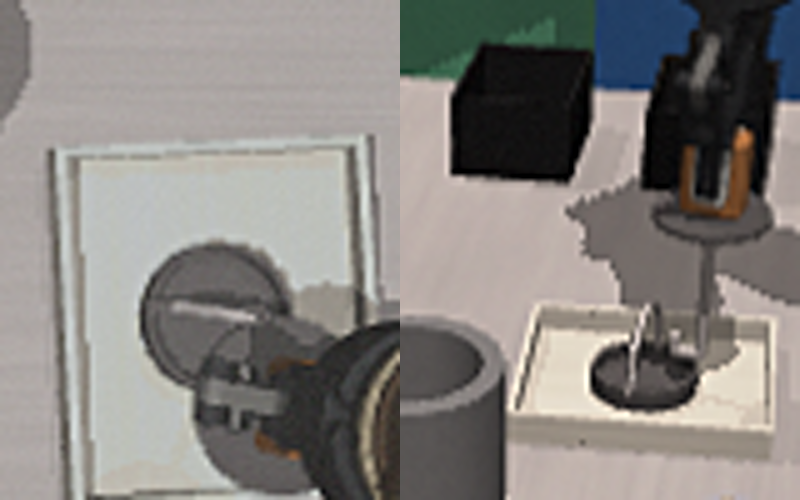

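Unhooked and clear. Raising straight up, levelling the tool, then back to the stand.

```bash
python3 -m handwheel '[[0,0,0.01,0,0,0,0],[0,0,0.02,0,0,0,0],[0,0,0.025,0,0,0,0],[0,0,0.025,0,0,0,0],[0,0,0.025,0,0,0,0],[0,0,0.02,0.5,0.8,1,0],[0,0.005,0.01,0,0,1,0],[0.001,0.01,0,0,0,0,0],[0.002,0.015,0,0,0,0,0],[0.002,0.02,0,0,0,0,0],[0.003,0.025,0,0,0,0,0],[0.003,0.03,0,0,0,0,0],[0.003,0.03,0,0,0,0,0],[0.003,0.03,0,0,0,0,0],[0.003,0.03,0,0,0,0,0],[0.003,0.03,0,0,0,0,0],[0.003,0.03,0,0,0,0,0],[0.003,0.03,0,0,0,0,0],[0.003,0.03,0,0,0,0,0],[0.003,0.03,0,0,0,0,0]]'
```

```text
clock: 26.55
ee_pos: [0.4564, 0.0621, 0.2973]
orientation: [179.8, -0.9, 171.5]
force: [-0.4, -0.2, -1.3]
gripper_width: 0.021
```

```bash
python3 -m handwheel '[[0.005,0.03,0,0,-0.5,0,0],[0.005,0.03,0,0,0,0,0],[0.006,0.03,0,0,0,0,0],[0.006,0.03,0,0,0,0,0],[0.006,0.03,0,0,0,0,0],[0.006,0.03,0,0,0,0,0],[0.005,0.025,0,0,0,0,0],[0.003,0.015,0,0,0,0,0],[0,0.008,0,0,0,0,0],[0,0,0,0,0,0,0],[0,0,0,0,0,0,0]]'
```

```text
clock: 27.65
ee_pos: [0.4841, 0.3088, 0.2855]
orientation: [-179.8, -1.3, 172.1]
force: [0.2, -0.5, -1.5]
gripper_width: 0.0215
```

```bash
python3 -m handwheel '[[0.009,0.004,0.005,0,-1.3,-0.5,0],[0.009,0.004,0.005,0,0,0,0],[0,0,0,0,0,0,0],[0,0,0,0,0,0,0]]'; python3 - <<'E'
from h import *
st=readout.state();print(st['ee_pos'],st['orientation'])
ps={c:snap(c,c+'11') for c in ('side','wrist')}
for c,p in ps.items(): print([(np.round(d['location'],3).tolist(),round(d['score'],2)) for d in nets.tip_of('hook',p)[:3]])
E
```

```text
clock: 28.05
ee_pos: [0.5038, 0.3139, 0.2979]
orientation: [179.9, 0.3, 171.3]
force: [-0.1, -0.7, -2.8]
gripper_width: 0.0215
[0.50382029 0.31392653 0.29788724] [179.90598477   0.32444374 171.27018523]
[([0.504, 0.318, 0.164], 0.96)]
[([0.503, 0.313, 0.161], 0.77)]
```

```bash
cat > ov.py <<'E'
from h import *
def ov(name,hx,hy,hz,sx=.503,sy=.317,yaw=-8.5,cams=('side','wrist')):
  y=np.radians(yaw); R=np.array([[np.cos(y),-np.sin(y),0],[np.sin(y),np.cos(y),0],[0,0,1]])
  pts=np.array([[-3.5,0,0],[22,0,0],[22,0,18],[-3.5,0,100],[3.5,0,100]]+[[38*np.cos(a),38*np.sin(a),108] for a in np.linspace(0,6.28,24)]+[[a*20,b*11,160] for a,b in [(1,1),(1,-1),(-1,-1),(-1,1)]])/1e3
  sl=np.array([[a,b,0] for a,b in [(-12.5,-12.5),(31,-12.5),(31,12.5),(-12.5,12.5)]]+[[a*55,b*50,0] for a,b in [(1,1),(1,-1),(-1,-1),(-1,1)]])/1e3
  ims=[]
  for c in cams:
    p=capture(c); im=p['pixels'][:,:,::-1].copy(); k=4
    x0,y0={'side':(190,175),'wrist':(180,110),'top':(50,150)}[c]
    big=cv2.resize(im[y0:y0+150,x0:x0+100 if c!='wrist' else x0+150],None,fx=k,fy=k,interpolation=cv2.INTER_CUBIC)
    for P,col in ((pts@R.T+[hx,hy,hz],(0,0,255)),(sl@R.T+[sx,sy,.112],(0,255,0))):
      for u in proj(p,P): cv2.circle(big,tuple(int(v) for v in ((u-[x0,y0]+.5)*k)),2,col,-1)
    ims.append(cv2.resize(big,(400,600)))
  cv2.imwrite(f'pics/{name}.png',np.hstack(ims))
E
python3 -c "
from ov import *
ov('ov2',.5038,.3139,.164)"
```

```text
(no output)
```

View pics/ov2.png

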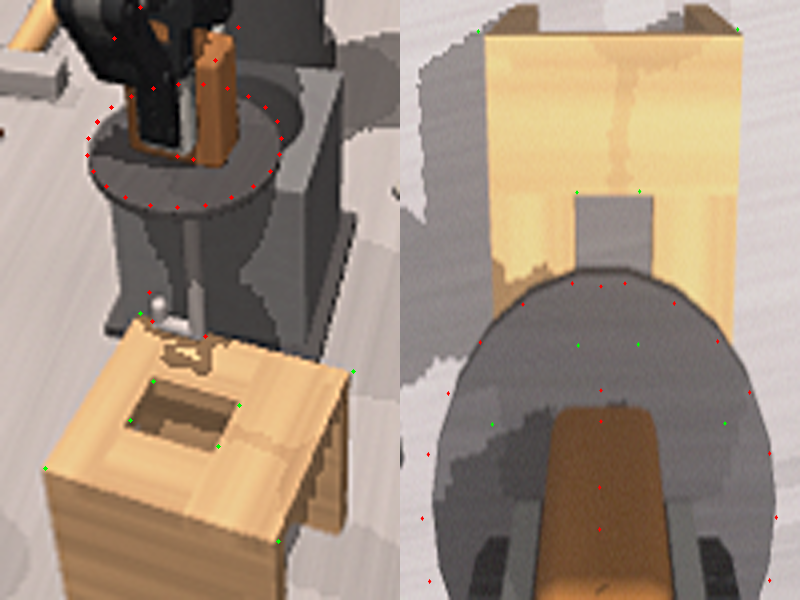

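```bash
python3 -m handwheel '[[-0.001,0.0035,-0.005,0,0,0,0],[0,0,-0.01,0,0,0,0],[0,0,-0.01,0,0,0,0],[0,0,0,0,0,0,0],[0,0,0,0,0,0,0]]'; python3 - <<'E'
from ov import *
st=readout.state();e=st['ee_pos'];print(e,st['orientation'])
ov('ov3',e[0],e[1],e[2]-.134)
E
```

```text
clock: 28.85
ee_pos: [0.5014, 0.3181, 0.2688]
orientation: [-180.0, 0.2, 171.4]
force: [-0.3, 0.4, -2.3]
gripper_width: 0.0216
[0.50138063 0.31807058 0.2687846 ] [-1.79981284e+02  1.72509670e-01  1.71367577e+02]
```

View pics/ov3.png

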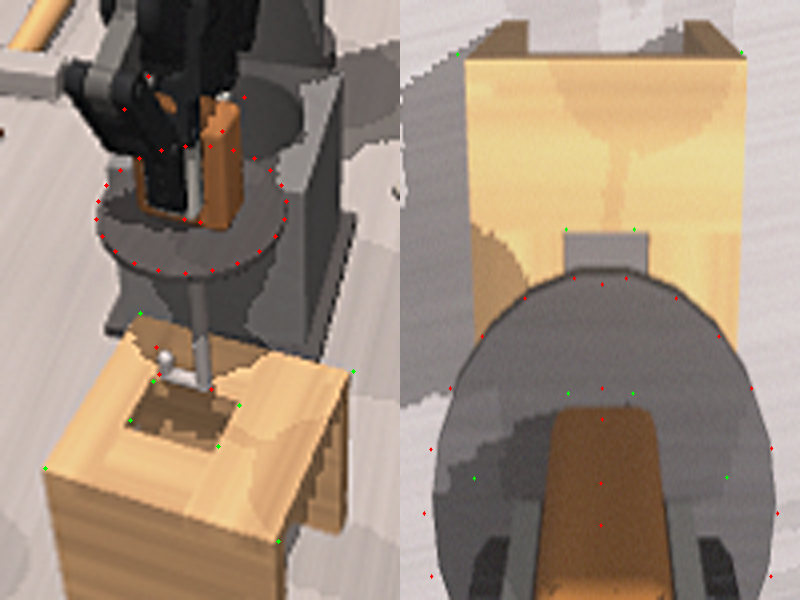

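Centred in the slot. Lowering.

```bash
python3 -m handwheel '[[0.001,0,-0.01,0,0,0,0],[0,0,-0.015,0,0,0,0],[0,0,-0.015,0,0,0,0],[0,0,-0.01,0,0,0,0],[0,0,0,0,0,0,0]]'
```

```text
clock: 29.45
ee_pos: [0.5034, 0.3182, 0.2168]
orientation: [179.9, 0.3, 171.3]
force: [-0.1, 0.9, -2.3]
gripper_width: 0.0214
```

```bash
python3 -m handwheel '[[0,0,-0.01,0,-0.3,0,0],[0,0,-0.015,0,0,0,0],[0,0,-0.015,0,0,0,0],[0,0,-0.01,0,0,0,0],[0,0,-0.006,0,0,0,0],[0,0,0,0,0,0,0]]'
```

```text
clock: 30.05
ee_pos: [0.5042, 0.3187, 0.1592]
orientation: [179.7, 0.8, 171.3]
force: [-1.2, -0.1, -2.3]
gripper_width: 0.0211
```

```bash
python3 -m handwheel '[[-0.001,-0.001,-0.004,0,0.8,0,0],[0,0,-0.004,0,0,0,0],[0,0,-0.003,0,0,0,0],[0,0,0,0,0,0,0]]'; python3 -m handwheel '[[0,0,-0.002,0,0,0,0],[0,0,-0.002,0,0,0,0],[0,0,0,0,0,0,0]]'
```

```text
clock: 30.45
ee_pos: [0.504, 0.3181, 0.149]
orientation: [179.8, 0.1, 171.3]
force: [0.1, 0.2, -1.3]
gripper_width: 0.0214
clock: 30.75
ee_pos: [0.5044, 0.3184, 0.1457]
orientation: [179.7, 0.1, 171.3]
force: [0.1, -0.3, -1.4]
gripper_width: 0.0216
```

```bash
python3 -m handwheel '[[0,0,-0.0015,0,0,0,0],[0,0,-0.0015,0,0,0,0],[0,0,0,0,0,0,0]]';  python3 - <<'E'
from ov import *
st=readout.state();e=st['ee_pos'];print(e,st['orientation'],st['force'])
ov('ov4',e[0],e[1],.009)
E
```

```text
clock: 31.05
ee_pos: [0.5044, 0.3185, 0.1461]
orientation: [179.6, 0.3, 171.3]
force: [0.0, -0.0, -1.4]
gripper_width: 0.0214
[0.50442215 0.31854123 0.14610137] [179.58338988   0.29732959 171.3374903 ] [ 0.04174635 -0.01216761 -1.39751301]
```

View pics/ov4.png

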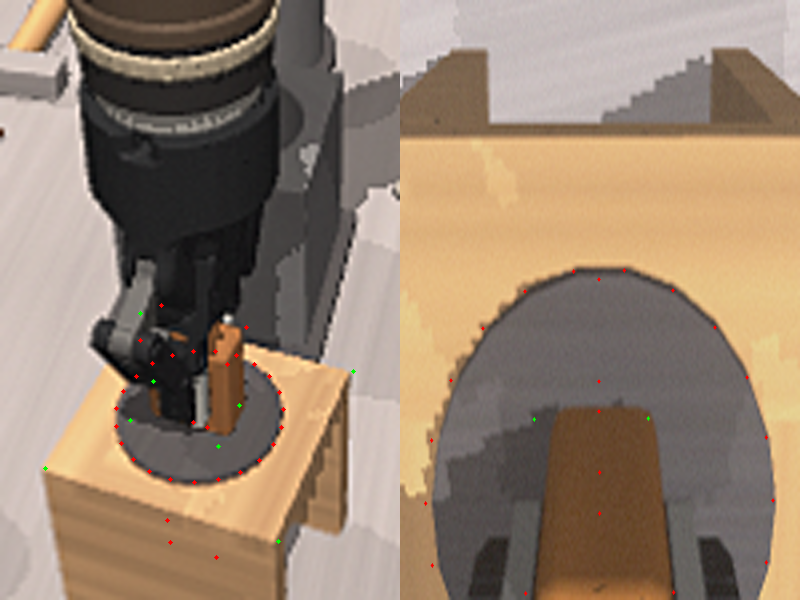

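```bash
python3 -m handwheel '[[0,0,-0.004,0,0.2,0,0],[0,0,-0.004,0,0,0,0]]'
```

```text
clock: 31.35
ee_pos: [0.5047, 0.3187, 0.1455]
orientation: [179.4, 0.4, 171.3]
force: [-9.9, -4.6, 27.9]
gripper_width: 0.0214
```

Firmly seated. I'll relieve the push and open.

```bash
python3 -m handwheel '[[0,0,0,0,0,0,0],[0,0,0,0,0,0,0]]'; python3 -m handwheel '[[0,0,0,0,0,0,0.3],[0,0,0,0,0,0,0.6],[0,0,0,0,0,0,1],[0,0,0,0,0,0,1],[0,0,0,0,0,0,1],[0,0,0,0,0,0,1]]'
```

```text
clock: 31.55
ee_pos: [0.5049, 0.3189, 0.1472]
orientation: [179.3, 0.5, 171.3]
force: [0.5, 0.6, -2.0]
gripper_width: 0.0215
clock: 32.15
ee_pos: [0.5051, 0.319, 0.1451]
orientation: [179.4, 0.4, 171.3]
force: [-0.9, -0.6, 0.4]
gripper_width: 0.0855
```

```bash
python3 -m handwheel '[[0,0,0.01,0,0,0,1],[0,0,0.02,0,0,0,1],[0,0,0.03,0,0,0,1],[0,0,0.03,0,0,0,1],[0,0,0.03,0,0,0,1],[0,0,0.02,0,0,0,1],[-0.02,-0.02,0,0,0,0,1],[-0.03,-0.02,0,0,0,0,1],[-0.04,-0.02,0,0,0,0,1],[-0.04,-0.02,0,0,0,0,1],[-0.03,-0.01,0,0,0,0,1],[-0.01,0,0,0,0,0,1],[0,0,0,0,0,0,1]]'; python3 - <<'E'
from ov import *
for c in ['top','side']:
    p=snap(c,c+'12')
    for n in ['hook','cup','other_cup','tray']:
        print(c,n,'TIP',[(np.round(d['location'],3).tolist(),round(d['score'],2)) for d in nets.tip_of(n,p)[:3]])
print(readout.state()['force'])
ov('ov5',.503,.317,.009,cams=('side','top'))
E
```

```text
clock: 33.45
ee_pos: [0.3293, 0.2254, 0.2989]
orientation: [179.0, 0.8, 171.3]
force: [-0.3, -0.8, -0.1]
gripper_width: 0.0854
top hook TIP [([0.506, 0.321, 0.01], 0.63)]
top cup TIP [([0.469, -0.313, 0.005], 0.69)]
top other_cup TIP [([0.586, -0.112, 0.008], 0.71)]
top tray TIP [([0.47, -0.315, 0.002], 0.81), ([0.505, 0.321, 0.01], 0.3)]
side hook TIP []
side cup TIP [([0.467, -0.314, 0.006], 0.51)]
side other_cup TIP []
side tray TIP [([0.472, -0.312, -0.003], 0.69)]
[-0.17759041 -0.61425704 -0.55738584]
```

View pics/ov5.png

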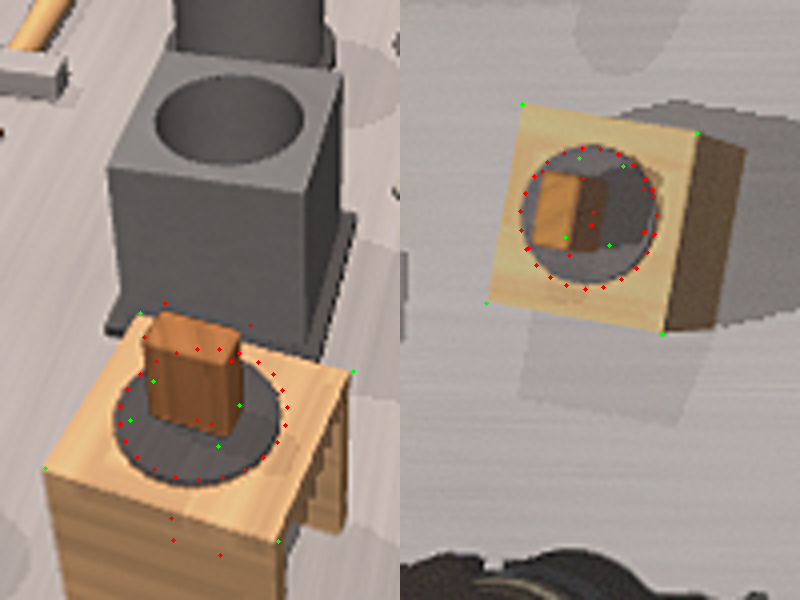

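View pics/top12.png

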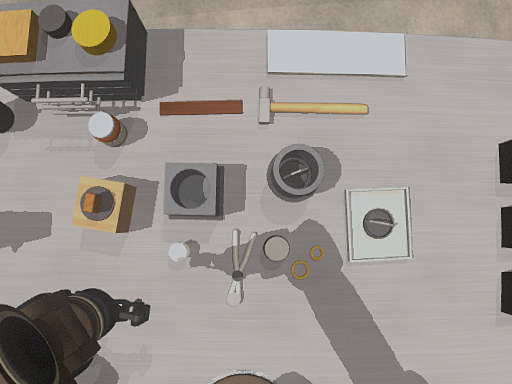

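View pics/side12.png

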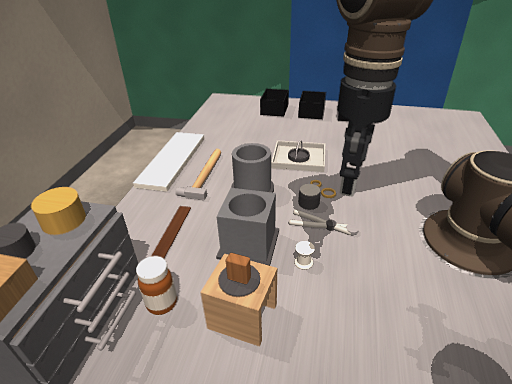

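The top view shows the cup upright in the tray at (378,223) and the square bore empty at (192,190). The other cup is unchanged at (297,172). The hook is upright in its stand, within about 2–3 mm of its first position, with the disc flat. The robot is clear of everything, so I'm handing in.

```bash
python3 - <<'E'
from h import *
print(manip.finish_job())
E
```

```text
the job is handed in; nothing more can be done
None
```

The slug cup is out of the square post and standing upright in the tray, and the hook tool is back in its stand. I handed the job in at about 34 s; no verdict was reported.

- **Lift:** The cup hung level on the hook at z ≈ 0.17 m, above the mouth of the post, for longer than the 0.2 s asked. The wrist carried about 2 N of extra load while it hung. The gripper held only the hook's handle, so the fingers never came near the cup.
- **Cup in the tray:** The last pictures put it at about (0.468, -0.313), close to the tray's centre, with its origin at z ≈ 0.005. It stood upright and unhooked.
- **Hook tool:** It is upright in the stand with its guard disc flat, about 2–3 mm or less from where it started. In the last pictures only the top view found its origin; the network missed it in the side view. I confirmed the side view by laying the tool's known shape over the picture.
- **Other cup:** In the top view it is unmoved in the round post. It does not show from the side.
- **Problems on the way:**
  - Joint 6 reached the end of its range while I was moving to the hook, so I used the half-turn grasp instead.
  - Seating the hook briefly pressed it into the stand with about 28 N, which I relieved before opening the fingers.

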